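# Clamp the large reagent bottle in the ratchet bottle vice

### The arm

A 6-joint arm with a two-finger parallel gripper is mounted at the origin on a cart in front of the work surface, level with it; the furniture and walls round the work are solid. World frame = base frame: x ahead of the robot, y to its left, z up, the work surface at z = 0. Lengths are in m, angles in rad, forces in N, time in s.
With the tool pointing down it reaches from about 0.35 to 0.775 m from the base axis. Payload 7.3 kg.
Tool frame: the origin (TCP) lies on the centre line of the jaws, within the pads' length; the fingertips stand 11 mm ahead of it and the grasp point (between the pads) lies 8 mm behind it; y points along the fingers, z is the direction in which the jaws open and shut, and the axes are right-handed (so a half turn about y gives the same grasp; the last joint's range is limited). The gripper opens to 92 mm and grips with 3 to 60 N. Pads are 19 mm wide; open, the fingers measure 130 mm over their backs; the gripper's body (75 mm by 190 mm) begins 47 mm behind the grasp point.
Start: joints at [0.997, 0.342, 1.524, -0, 1.275, -0.146], TCP at [0.218, 0.478, 0.238] pointing down, gripper open.
Joint ranges: [-2.53, 2.53], [-0.77, 2.02], [0.04, 2.7], [-1, 4.14], [0.28, 2.66], [-3.11, 3.11]. Speed limits (rad/s): [2.57, 2.57, 3.14, 3.14, 3.14, 3.14].

### API

Orientations are given as [roll, pitch, yaw] about the fixed x, y, z axes, in that order (R = Rz(yaw) Ry(pitch) Rx(roll)).
In Python, from cell import robot, cams gives the robot as it stands.
- The arm moves only by the tool apply_moves, never from a script. Its argument "plan" is a list of rows, each a list of 7 numbers: the shift along the tool's x, y, z in m, then the turn, a rotation vector about the tool's x, y, z in degrees, then the gripper command: -1 is fully open, 1 is shut, values between are in proportion. A call has exactly 5 rows; each row is the pose to reach, as a shift and turn from the pose commanded when the call began, along the tool's axes at that moment; what a row does not reach only later rows make up. A row lasts 1/8 s, in which the tool goes at most 62.5 mm and 10.7 degrees, less where a joint would pass 70% of its speed; a pose out of reach is approached as far as the arm can. A call with a gripper value outside its range is refused whole. The fingers move at their own pace and stop on an object; "squeeze" is the grip in N (left out, the last holds). Time passes only in rows, so rows that repeat a pose let the fingers close, or fill a call up. It gives the time, the measured TCP pose, the force and the opening at its end, in the units of the state.
- robot.observe(): the state, without advancing time (a new reading comes with each control period).
- cams.read_camera(name): name is "scene" or "top" or "wrist"; returns the picture (480x640x3 uint8, blue, green, red); there is no depth.
- cams.calibration(name): a dict with "fx", "fy", "cx", "cy" (pixels), "extrinsics" (4x4, takes a point from world to camera coordinates); the wrist camera has in their place "T_tool_cam" (4x4, takes a point from camera to tool coordinates, whose origin is the TCP and whose axes are the tool frame's). Camera axes: x right, y up, looking along -z (the intrinsics and any distortion apply to the point x, -y, -z); pixel columns grow to the right and rows downward; lengths in m; the calibration is good to about 2 mm. A picture is of the moment at which its call begins: read the wrist's pose just before it. calibration takes no time and is no camera call.
- robot.hand_in(): hands the job in, once; it reports no verdict.
The state is a dict: "time": time; "qpos": joint angles; "qvel": joint speeds; "joint_efforts": joint torques, N m; "tool_pos": TCP position; "tool_rot": TCP orientation; "contact_force": force on the tool from outside, world axes, zero at the start; "torque": the same for the moment, N m; "opening": finger opening in m.
Only numpy, scipy, OpenCV 4.12 (cv2) and the standard library are available. Lean on these libraries where they do the work, as an engineer would, in place of code of your own. Each camera call takes 0.05 s, during which the arm holds its last target. There are 200 camera calls.

### The job

Clamp the largest reagent bottle upright in the bottle vice so that its cap can be opened later. The jaw stands too far in to let the bottle between it and the V backstop: throw the pawl off the ratchet, wind the jaw back with the knob, and stand the bottle on the base plate between the two. Then drop the pawl back on the teeth and wind the jaw in click by click until the sprung pad holds the bottle snugly (pushed in by about a third of its travel, as near as the clicks allow) and the pawl alone keeps it there; leave the two smaller bottles alone.

Things in the scene. Friction and masses are not known exactly. Their poses are not given: they have to be found in the camera images.
- vice: Grey bottle vice, fixed. Origin on the bench, y along the jaw's travel: knob at y=+95 mm, V backstop on the -y side; x away from the robot. Base plate 130 (x) x 305 mm, y -160..+145, top 14 mm up; guide rods at x=+-50, 30 mm up; housing 80x80 mm, 50 high; jaw 118 wide, 75 high, its rack reaching y=+192 at most. Backstop (76 mm high, a screw to 92) set by hand on the rods, place not told.
- knob_grip (a point): Centre of the black round knob (38 mm diameter, 112 to 147 mm above the bench) on the upright axis of the ratchet wheel (77 mm diameter, 20 upward saw teeth 5 mm high, tops 63 mm up). Any grasp across the diameter serves. Thrown off, the pawl's nose stands 35 mm from this axis, up to 106 mm high.
- knob (a joint): Turn of knob and wheel, rad: 0 as found, + clockwise from above = jaw in (to -y), 16 mm per rad; -1.75 (right back) to 1.1. A tooth is 0.314 rad (5.0 mm); nose seats at 0, +-0.31, +-0.63 ... Pawl down, it turns clockwise only; the nose drops 0.03 to 0.06 rad past each seat. Let go between teeth it runs back to the last one when the pad pushes. Drag 0.02 to 0.03 N m: only the pawl holds the jaw.
- pawl (a joint): Swing of the pawl about its level pivot (along the vice's x), rad: 0 = nose at the bottom of a tooth, 0.13 = on a tooth's tip, 1.3 = thrown off, nose up. Only its weight holds it: it falls to whichever side of about 0.75 it is let go on. Dropped on a tooth's tip, it falls in once the knob is turned on a little.
- pawl_ball (a point): Centre of the black ball (17 mm diameter) on the pawl's handle, at x=-74 mm of the vice, 40 mm from the pivot (y=+59, 72 mm up). Pawl down: ball leans to +y (y=+84, 103 mm up). Pushed to -y over the top it falls to y=+35, 104 mm up (pawl off); pushed back to +y the same way. It takes about 1 N.
- jaw_front (a point): Middle of the jaw block's front face, 55 mm up. The sprung pad's face (56 mm wide, 35 to 75 mm up) stands 19 to 25 mm in front (-y) when unpressed (screw-set, not told) and gives way by up to 14 mm: 1.6 N to start it, then 1.6 N per mm (8 N a tooth). 5 to 16.5 N (2 to 9 mm) is a snug hold; over 21 N is too much for the glass.
- seat (a point): Point on top of the base plate (x=0, y=-78 mm of the vice, 14 mm up), middle of the room left when the jaw is wound back to knob -1.57: a round bottle of 70 to 82 mm would then just fit between rubber V (-y side) and pad (+y side), so the 60 mm bottle has 4 mm or more either way. As found only 45 to 57 mm are free.
- bottle_mid (a point): Centre, half-way up, of the largest of three bottles (brown, white cap), standing on the bench: 60 mm diameter, 115 mm high, straight sides up to about 75 mm, cap 32 mm diameter in the top 16 mm; about 0.3 kg. Its z runs up the bottle.
- mid_bottle_mid (a point): Centre of the middle-sized bottle (54 mm diameter, 100 mm high); to be left alone.
- small_bottle_mid (a point): Centre of the smallest bottle (44 mm diameter, 82 mm high); to be left alone.
Mind the look-alikes: they are no part of the job. What is shaped like the part that bears bottle_mid but red is not meant.

How it is judged:
By the outcome, as a careful person would: the job done as asked, in the order asked, and still so for the second after the job is handed in, with the robot touching nothing.
It also fails if it takes over 70 s, if anything falls off the work surface, if the arm or the gripper's body presses on something with over 40 N, if the wrist force passes 120 N, or if a joint passes its speed limit or range.

## Working session

There is one attempt and no reset: what is moved stays moved. The work goes in short steps, Python scripts to look and compute and a tool call to move; the robot and the scene stay as the last step left them, time stands still between calls to the robot, and variables do not carry over. Pictures are saved under pics/ and viewed, about 8 in all and at most 12, crops included, and the job is handed in when it is done.

Besides the shell and the picture viewer there is one more tool, called after "Emit:" as name(argument=value, ...) on one line, values as JSON. apply_moves: Moves the arm, as the interface text tells. Its arguments: {"type":"object","properties":{"plan":{"type":"array","items":{"type":"array","items":{"type":"number"}}},"squeeze":{"type":"number"}},"required":["plan"]}

```bash
ls; mkdir -p pics; python3 - <<'E'
from cell import robot,cams
import cv2
s=robot.observe(); print({k:(v if not hasattr(v,'round') else v) for k,v in s.items()})
for n in ("scene","top"):
    cv2.imwrite(f"pics/{n}0.png",cams.read_camera(n)); print(cams.calibration(n))
print(cams.calibration("wrist"))
E
```

```text
pics
{'time': 0.0, 'qpos': array([ 9.97038368e-01,  3.42692351e-01,  1.52500559e+00,  2.07761678e-05,
        1.27538284e+00, -1.46004570e-01]), 'qvel': array([ 0.00029722, -0.00160923,  0.00111924,  0.00026802,  0.00043004,
       -0.0004535 ]), 'joint_efforts': array([-9.92117066e-06, -4.31260514e+01, -2.44213378e+01,  7.18127307e-02,
        5.61614684e-02, -1.50177661e-04]), 'tool_pos': array([0.21755222, 0.47738551, 0.2370647 ]), 'tool_rot': array([-1.57226573e+00,  2.36157324e-04, -4.27759625e-01]), 'contact_force': array([-0.08872773,  0.12748378, -0.93139652]), 'torque': array([-9.73778465e-05, -4.63186395e-02, -9.89281751e-03]), 'opening': 0.09153135543270194}
{'fx': 496.86240139405567, 'fy': 496.86240139405567, 'cx': 321.4203830483122, 'cy': 247.32051830359072, 'extrinsics': array([[ 0.27908008, -0.96023766, -0.00761219, -0.15763642],
       [ 0.81395804,  0.23234505,  0.53243599, -0.47878129],
       [-0.50949644, -0.15478828,  0.84643604, -0.81774663],
       [ 0.        ,  0.        ,  0.        ,  1.        ]])}
{'fx': 580.7101944304015, 'fy': 580.7101944304015, 'cx': 309.45073896858673, 'cy': 226.4085800693395, 'extrinsics': array([[ 0.01705994, -0.99980872, -0.00956498, -0.03478978],
       [ 0.99322137,  0.01584589,  0.11515301, -0.5435752 ],
       [-0.11497942, -0.01146464,  0.99330171, -1.46535257],
       [ 0.        ,  0.        ,  0.        ,  1.        ]])}
{'fx': 430.6499483823739, 'fy': 430.6499483823739, 'cx': 322.6939337267586, 'cy': 245.80480044925108, 'T_tool_cam': array([[ 8.02844027e-04, -9.57728278e-01, -2.87673253e-01,
        -7.87442663e-02],
       [ 4.53686792e-04,  2.87673665e-01, -9.57728383e-01,
        -1.47010478e-01],
       [ 9.99999575e-01,  6.38392957e-04,  6.65465754e-04,
        -8.26262411e-04],
       [ 0.00000000e+00,  0.00000000e+00,  0.00000000e+00,
         1.00000000e+00]])}
```

View pics/top0.png

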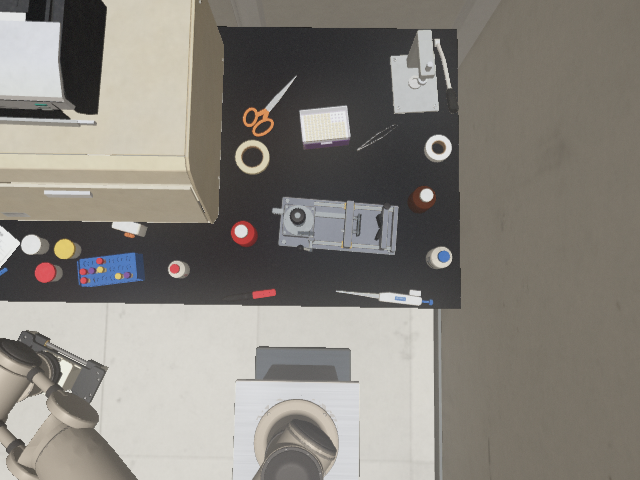

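View pics/scene0.png

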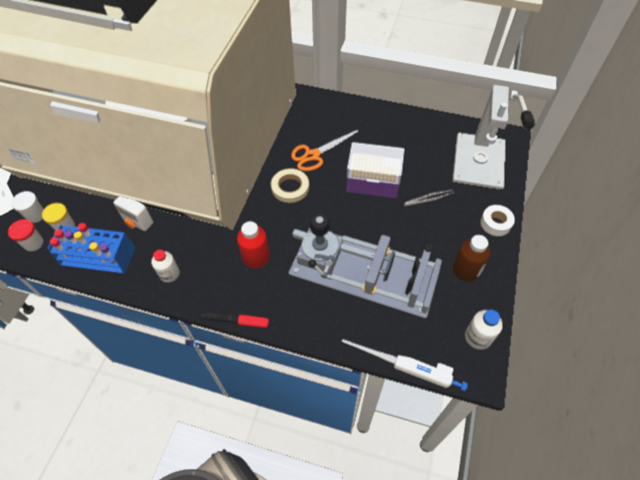

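Top view: brown bottle with white cap at (424,197). Look-alikes: red bottle with white cap (243,233), white/blue cap (439,257), white/red cap (178,268). The vice's knob is at (297,215). The brown one is the one described; I'll check with close crops.

```bash
cat > h.py <<'E'
import numpy as np, cv2
from cell import robot,cams
from scipy.spatial.transform import Rotation as R
def T_tool(s):
    T=np.eye(4);T[:3,:3]=R.from_euler('xyz',s["tool_rot"]).as_matrix();T[:3,3]=s["tool_pos"];return T
def cam(name,s=None):
    c=cams.calibration(name)
    E=np.linalg.inv(T_tool(s)@c["T_tool_cam"]) if name=="wrist" else c["extrinsics"]
    return c,E
def ray(name,px,z,s=None):
    c,E=cam(name,s);d=np.array([(px[0]-c["cx"])/c["fx"],-(px[1]-c["cy"])/c["fy"],-1.])
    M=np.linalg.inv(E);o=M[:3,3];d=M[:3,:3]@d
    return o+d*(z-o[2])/d[2]
def proj(name,p,s=None):
    c,E=cam(name,s);q=E[:3,:3]@np.array(p)+E[:3,3]
    return np.array([c["cx"]-c["fx"]*q[0]/q[2],c["cy"]+c["fy"]*q[1]/q[2]])
def crop(img,x0,y0,x1,y1,k,f):
    cv2.imwrite(f,cv2.resize(img[y0:y1,x0:x1],None,fx=k,fy=k,interpolation=cv2.INTER_CUBIC))
E
python3 - <<'E'
from h import *
a=cv2.imread("pics/top0.png");b=cv2.imread("pics/scene0.png")
A=cv2.resize(a[185:270,265:455],None,fx=4,fy=4,interpolation=2);B=cv2.resize(b[205:325,285:495],None,fx=3.62,fy=2,interpolation=2)
crop(a,265,185,455,270,4,"pics/c1.png")
print("knob",ray("top",(297,215),.147),"scene",ray("scene",(320,224),.147))
print("cap",ray("top",(427,195),.115),"scene",ray("scene",(480,241),.115))
for p in((282,198),(279,248),(396,254),(398,206)):print(ray("top",p,.014))
E
```

```text
knob [0.5575597  0.00297922 0.147     ] scene [ 0.54896157 -0.00288563  0.147     ]
cap [ 0.61617772 -0.31255219  0.115     ] scene [ 0.61788438 -0.31345262  0.115     ]
[0.61992907 0.04766794 0.014     ]
[0.48836506 0.05250343 0.014     ]
[ 0.47774112 -0.25090367  0.014     ]
[ 0.6034575  -0.25613309  0.014     ]
```

View pics/c1.png

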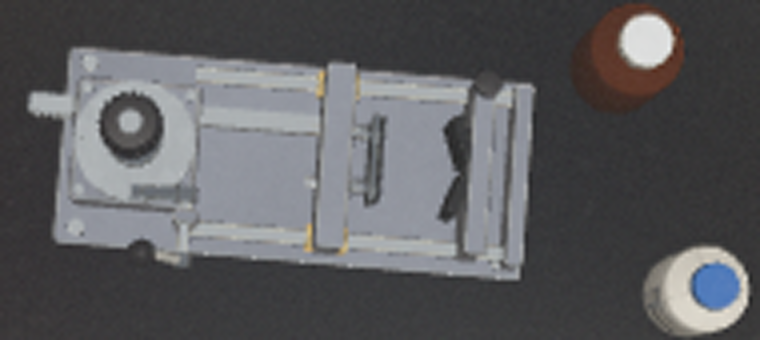

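The crop confirms the brown bottle with the white cap at top px (427,195). The vice's long axis is about -2.5° off world y. Next I'll move to a wrist view over the vice, going round the cabinet.

```bash
cat >> h.py <<'E'
def go(p,yaw,s=None,T0=None):
    "row (tool axes) from current pose to world p, yaw deg, pointing down"
    T=T_tool(s or robot.observe()) if T0 is None else T0
    G=np.eye(4);G[:3,:3]=R.from_euler('xyz',[-90,0,yaw],degrees=True).as_matrix();G[:3,3]=p
    D=np.linalg.inv(T)@G
    print(p,yaw,"row",np.round(D[:3,3],4).tolist(),np.round(R.from_matrix(D[:3,:3]).as_rotvec(degrees=True),1).tolist());return G
E
python3 - <<'E'
from h import *
go((.40,0,.28),-2.5); go((.53,-.13,.28),-2.5)
G=go((.40,0,.28),-2.5); go((.53,-.13,.28),-2.5,T0=G)
E
```

```text
(0.4, 0, 0.28) -2.5 row [0.364, -0.0425, -0.3588] [0.1, -22.0, -0.0]
(0.53, -0.13, 0.28) -2.5 row [0.5362, -0.0424, -0.4231] [0.1, -22.0, -0.0]
(0.4, 0, 0.28) -2.5 row [0.364, -0.0425, -0.3588] [0.1, -22.0, -0.0]
(0.53, -0.13, 0.28) -2.5 row [0.1355, 0.0, -0.1242] [0.0, -0.0, 0.0]
```

Emit:
apply_moves(plan=[[0.364, -0.0425, -0.359, 0, -22, 0, -1], [0.364, -0.0425, -0.359, 0, -22, 0, -1], [0.364, -0.0425, -0.359, 0, -22, 0, -1], [0.364, -0.0425, -0.359, 0, -22, 0, -1], [0.364, -0.0425, -0.359, 0, -22, 0, -1]])

```text
time: 0.72
tool_pos: [0.3258, 0.1944, 0.2629]
tool_rot: [-1.571, -0.0, -0.043]
contact_force: [1.0, 0.1, -0.3]
opening: 0.0921
```

Emit:
apply_moves(plan=[[0.218, -0.017, -0.315, 0, 0, 0, -1], [0.218, -0.017, -0.315, 0, 0, 0, -1], [0.218, -0.017, -0.315, 0, 0, 0, -1], [0.218, -0.017, -0.315, 0, 0, 0, -1], [0.218, -0.017, -0.315, 0, 0, 0, -1]])

```text
time: 1.35
tool_pos: [0.4925, -0.07, 0.2766]
tool_rot: [-1.57, 0.0, -0.044]
contact_force: [0.4, 0.6, -0.6]
opening: 0.0917
```

Emit:
apply_moves(plan=[[0.04, 0, -0.05, 0, 0, 0, -1], [0.04, 0, -0.05, 0, 0, 0, -1], [0.04, 0, -0.05, 0, 0, 0, -1], [0.04, 0, -0.05, 0, 0, 0, -1], [0.04, 0, -0.05, 0, 0, 0, -1]])

```text
time: 1.98
tool_pos: [0.5293, -0.1187, 0.2772]
tool_rot: [-1.571, -0.001, -0.042]
contact_force: [-0.2, 0.2, 0.2]
opening: 0.0913
```

```bash
python3 - <<'E'
from h import *
s=robot.observe();print(s["tool_pos"],s["tool_rot"],s["qpos"])
im=cams.read_camera("wrist");cv2.imwrite("pics/w1.png",im)
import pickle;pickle.dump(s,open("w1.pkl","wb"))
E
```

```text
[ 0.52928518 -0.11865628  0.27722485] [-1.57084915e+00 -6.17458061e-04 -4.23948592e-02] [-3.61937623e-01  3.46660588e-01  1.40680239e+00  1.46261371e-04
  1.38752688e+00 -1.89036569e+00]
```

View pics/w1.png

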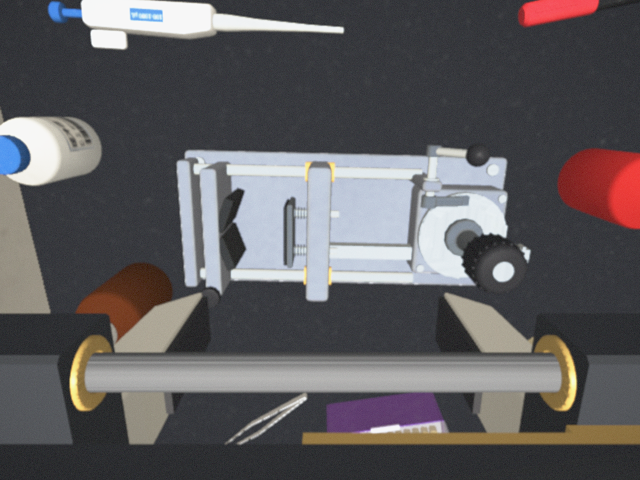

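Wrist view: knob top centre (504,271), pawl ball (478,155) leaning to +y (pawl down). Plate near corners are (507,157) and (187,151), the jaw is at x≈318, the pad at 290, the V tip at 243.

```bash
python3 - <<'E'
from h import *
import pickle;s=pickle.load(open("w1.pkl","rb"))
O=np.array([.5477,-.0949]);a=np.radians(-2.5)
def V(p):
    d=p[:2]-O;return np.round([d[0]*np.cos(a)+d[1]*np.sin(a),-d[0]*np.sin(a)+d[1]*np.cos(a),p[2]],4)
for n,px,z in [("knob",(504,271),.147),("ball",(478,155),.103),("c+",(507,157),.014),("c-",(187,151),.014),("jawTopL",(307,299),.075),("jawTopR",(329,164),.075),("jawTopFrontnear",(307,166),.075),("padface",(285,230),.075),("Vtip",(243,190),.076),("Vtip2",(243,262),.076),("Vmid",(222,225),.076),("backTopNear",(203,165),.076),("screw",(210,297),.092)]:
    p=ray("wrist",px,z,s);print(n,p.round(4),V(p))
for n,px,z in [("cap",(427,195),.115)]:
    p=ray("top",px,z);print(n,p,V(p))
E
```

```text
knob [0.5569 0.0037 0.147 ] [0.0049 0.0989 0.147 ]
ball [ 0.4823 -0.0034  0.103 ] [-0.0693  0.0885  0.103 ]
c+ [0.4942 0.055  0.014 ] [-0.06    0.1474  0.014 ]
c- [ 0.4758 -0.2437  0.014 ] [-0.0653 -0.1518  0.014 ]
jawTopL [ 0.6034 -0.1363  0.075 ] [ 0.0575 -0.0389  0.075 ]
jawTopR [ 0.4871 -0.1124  0.075 ] [-0.0598 -0.0201  0.075 ]
jawTopFrontnear [ 0.4879 -0.1301  0.075 ] [-0.0582 -0.0378  0.075 ]
padface [ 0.54   -0.1514  0.075 ] [-0.0052 -0.0567  0.075 ]
Vtip [ 0.5048 -0.1831  0.076 ] [-0.039  -0.0899  0.076 ]
Vtip2 [ 0.5664 -0.189   0.076 ] [ 0.0228 -0.0932  0.076 ]
Vmid [ 0.5332 -0.2033  0.076 ] [-0.0097 -0.109   0.076 ]
backTopNear [ 0.4834 -0.2131  0.076 ] [-0.0591 -0.1209  0.076 ]
screw [ 0.5907 -0.2162  0.092 ] [ 0.0482 -0.1193  0.092 ]
cap [ 0.61617772 -0.31255219  0.115     ] [ 0.0779 -0.2145  0.115 ]
```

```bash
cat >> h.py <<'E'
O=np.array([.552,-.0914]);A=-3.0
def W(x,y,z):
    c,s=np.cos(np.radians(A)),np.sin(np.radians(A));return np.array([O[0]+c*x-s*y,O[1]+s*x+c*y,z])
E
python3 - <<'E'
from h import *
G=go(W(-.074,.122,.20),-93); G=go(W(-.074,.122,.110),-93,T0=G); go(W(-.074,.058,.110),-93,T0=G)
E
```

```text
[0.4844864  0.03430566 0.2       ] -93 row [-0.0514, 0.0772, 0.151] [-0.0, 90.6, 0.0]
[0.4844864  0.03430566 0.11      ] -93 row [0.0, 0.09, -0.0] [0.0, 0.0, -0.0]
[ 0.4811369  -0.02960663  0.11      ] -93 row [0.064, 0.0, -0.0] [0.0, 0.0, -0.0]
```

Emit:
apply_moves(plan=[[-0.0514, 0.077, 0.151, 0, 90.6, 0, 1], [-0.0514, 0.077, 0.151, 0, 90.6, 0, 1], [-0.0514, 0.077, 0.151, 0, 90.6, 0, 1], [-0.0514, 0.077, 0.151, 0, 90.6, 0, 1], [-0.0514, 0.077, 0.151, 0, 90.6, 0, 1]])

```text
time: 2.65
tool_pos: [0.4843, 0.0347, 0.1999]
tool_rot: [-1.571, -0.0, -0.974]
contact_force: [-0.2, -0.2, -0.6]
opening: 0.0466
```

```bash
python3 - <<'E'
from h import *
print(robot.observe()["tool_rot"],robot.observe()["tool_pos"])
go(W(-.074,.122,.20),-93)
E
```

```text
[-1.57062353e+00 -6.20996203e-05 -9.74373326e-01] [0.48432114 0.03471175 0.19988088]
[0.4844864  0.03430566 0.2       ] -93 row [0.0004, -0.0001, -0.0001] [-0.0, 37.2, 0.0]
```

Emit:
apply_moves(plan=[[0, 0.02, 0, 0, 11, 0, 1], [0, 0.04, 0, 0, 21, 0, 1], [0, 0.065, 0, 0, 32, 0, 1], [0, 0.09, 0, 0, 37.2, 0, 1], [0, 0.09, 0, 0, 37.2, 0, 1]])

```text
time: 3.28
tool_pos: [0.4836, 0.0339, 0.1087]
tool_rot: [-1.574, 0.0, -1.618]
contact_force: [-0.4, 0.2, -0.2]
opening: 0.0008
```

Emit:
apply_moves(plan=[[0.02, 0, 0, 0, 0, 0, 1], [0.032, 0, 0, 0, 0, 0, 1], [0.044, 0, 0, 0, 0, 0, 1], [0.055, 0, 0, 0, 0, 0, 1], [0.064, 0, 0, 0, 0, 0, 1]])

```text
time: 3.9
tool_pos: [0.4817, -0.0313, 0.1098]
tool_rot: [-1.571, -0.0, -1.62]
contact_force: [1.0, 0.9, -0.4]
opening: 0.0006
```

Emit:
apply_moves(plan=[[0, 0, 0, 0, 0, 0, 1], [-0.03, 0, 0, 0, 0, 0, 1], [-0.05, -0.03, 0, 0, 0, 0, 0], [-0.05, -0.06, 0, 0, 0, 0, -0.1], [-0.05, -0.08, 0, 0, 0, 0, -0.1]])

```text
time: 4.53
tool_pos: [0.4844, 0.0201, 0.191]
tool_rot: [-1.57, 0.0, -1.619]
contact_force: [-0.1, -0.4, -1.1]
opening: 0.0258
```

```bash
python3 - <<'E'
from h import *
import pickle
s=robot.observe();print(s["tool_pos"],s["tool_rot"],s["opening"])
im=cams.read_camera("wrist");cv2.imwrite("pics/w2.png",im);pickle.dump(s,open("w2.pkl","wb"))
crop(cams.read_camera("scene"),285,200,445,320,5,"pics/s2.png")
k=np.append(W(0,.095,0)[:2],.21);G=go(k,-93);k[2]=.123;go(k,-93,T0=G)
E
```

```text
[0.48440581 0.02007067 0.19099337] [-1.56960290e+00  9.72697516e-05 -1.61880986e+00] 0.02578377627648038
[0.55697192 0.00346981 0.21      ] -93 row [0.0128, -0.018, 0.0724] [-0.3, 0.2, 0.0]
[0.55697192 0.00346981 0.123     ] -93 row [0.0, 0.087, -0.0] [0.0, 0.0, -0.0]
```

View pics/w2.png

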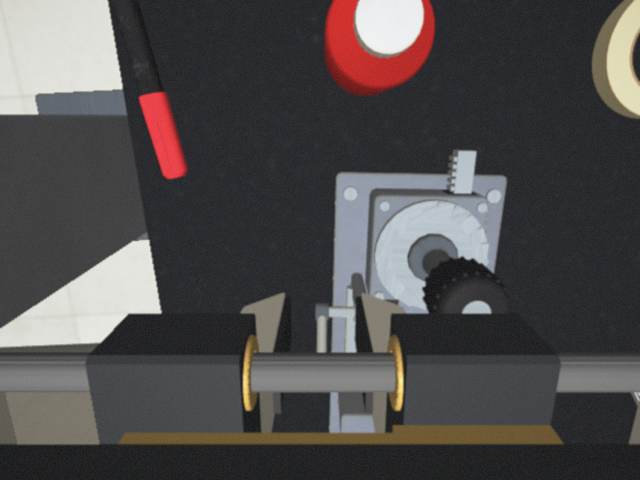

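Wrist view: the handle now leans to -y with the nose raised near (357,285), so the pawl is off. The red bottle at top is a look-alike I'm leaving alone. Next, the knob.

Emit:
apply_moves(plan=[[0.0128, -0.018, 0.0724, 0, 0, 0, -0.4], [0.0128, -0.018, 0.0724, 0, 0, 0, -0.4], [0.0128, 0.02, 0.0724, 0, 0, 0, -0.4], [0.0128, 0.05, 0.0724, 0, 0, 0, -0.4], [0.0128, 0.068, 0.0724, 0, 0, 0, -0.4]])

```text
time: 5.25
tool_pos: [0.5544, 0.0034, 0.1187]
tool_rot: [-1.575, 0.001, -1.62]
contact_force: [-0.2, 0.1, -0.2]
opening: 0.0641
```

Emit:
apply_moves(plan=[[0, 0, 0, 0, 0, 0, -0.4], [0, 0, 0, 0, 0, 0, 1], [0, 0, 0, 0, 0, 0, 1], [0, 0, 0, 0, 0, 0, 1], [0, 0, 0, 0, 0, 0, 1]], squeeze=15)

```text
time: 5.88
tool_pos: [0.5577, 0.003, 0.1225]
tool_rot: [-1.566, 0.0, -1.62]
contact_force: [5.4, -0.5, -2.1]
opening: 0.0379
```

```bash
python3 - <<'E'
from h import *
s=robot.observe();print(s)
E
```

```text
{'time': 5.875, 'qpos': array([-1.32313337e-01,  5.13476179e-01,  1.59455029e+00,  4.87851083e-04,
        1.02885826e+00, -8.33109846e-02]), 'qvel': array([-0.0002182 ,  0.00308063, -0.00022467,  0.00068012,  0.00228674,
       -0.00041474]), 'joint_efforts': array([-1.23183816e-01, -4.95641363e+01, -1.88508797e+01, -1.62936444e-01,
        1.49021488e+00,  1.84826396e-02]), 'tool_pos': array([0.55769172, 0.00297945, 0.12253105]), 'tool_rot': array([-1.56606990e+00,  2.59110386e-05, -1.62004927e+00]), 'contact_force': array([ 5.44207932, -0.45934049, -2.12760299]), 'torque': array([-0.04411803, -0.54999233, -0.01523103]), 'opening': 0.03787792565340991}
```

Emit:
apply_moves(plan=[[0, 0, 0.001, 0, -9, 0, 1], [0, 0, 0.001, 0, -18, 0, 1], [0, 0, 0.001, 0, -28, 0, 1], [0, 0, 0.001, 0, -38, 0, 1], [0, 0, 0.001, 0, -48, 0, 1]])

```text
time: 6.5
tool_pos: [0.5579, 0.003, 0.1225]
tool_rot: [-1.569, -0.002, -0.777]
contact_force: [2.7, -0.2, 0.1]
opening: 0.0377
```

Emit:
apply_moves(plan=[[0, 0, 0, 0, -10, 0, 1], [0, 0, 0, 0, -20, 0, 1], [0, 0, 0, 0, -30, 0, 1], [0, 0, 0, 0, -40, 0, 1], [0, 0, 0, 0, -46, 0, 1]])

```text
time: 7.12
tool_pos: [0.5579, 0.0031, 0.1225]
tool_rot: [-1.571, -0.003, 0.025]
contact_force: [2.9, 0.2, -0.2]
opening: 0.0382
```

```bash
python3 - <<'E'
from h import *
s=robot.observe();print(s["tool_pos"],s["tool_rot"],s["contact_force"],s["torque"],s["opening"])
E
```

```text
[0.55789161 0.00306553 0.12251403] [-1.57084128 -0.00292291  0.02466046] [ 2.91566144  0.24003098 -0.24939172] [ 0.16191261 -0.26928924 -0.07863492] 0.038177462939193246
```

Emit:
apply_moves(plan=[[0, 0, 0, 0, 0, 0, -0.4], [0, 0, 0, 0, 0, 0, -0.4], [0, -0.01, 0, 0, 0, 0, -0.4], [0, -0.06, 0, 0, 0, 0, -0.6], [0, -0.12, 0, 0, 0, 0, -1]])

```text
time: 7.75
tool_pos: [0.5562, 0.0031, 0.2429]
tool_rot: [-1.57, 0.002, 0.02]
contact_force: [-0.2, -0.4, 0.0]
opening: 0.0788
```

Emit:
apply_moves(plan=[[0.087, -0.057, -0.225, 0, 4.4, 0, -1], [0.087, -0.057, -0.225, 0, 4.4, 0, -1], [0.087, -0.057, -0.225, 0, 4.4, 0, -1], [0.087, -0.057, -0.225, 0, 4.4, 0, -1], [0.087, -0.057, -0.225, 0, 4.4, 0, -1]])

```text
time: 8.38
tool_pos: [0.6489, -0.2246, 0.2988]
tool_rot: [-1.572, -0.001, -0.062]
contact_force: [-0.2, 0.1, -0.5]
opening: 0.0921
```

```bash
python3 - <<'E'
from h import *
import pickle
s=robot.observe();print(s["tool_pos"],s["tool_rot"],s["contact_force"])
im=cams.read_camera("wrist");cv2.imwrite("pics/w3.png",im);pickle.dump(s,open("w3.pkl","wb"))
E
```

```text
[ 0.64891907 -0.22461286  0.29878363] [-1.57213862e+00 -1.18229513e-03 -6.18347736e-02] [-0.15520243  0.14288628 -0.54495   ]
```

View pics/w3.png

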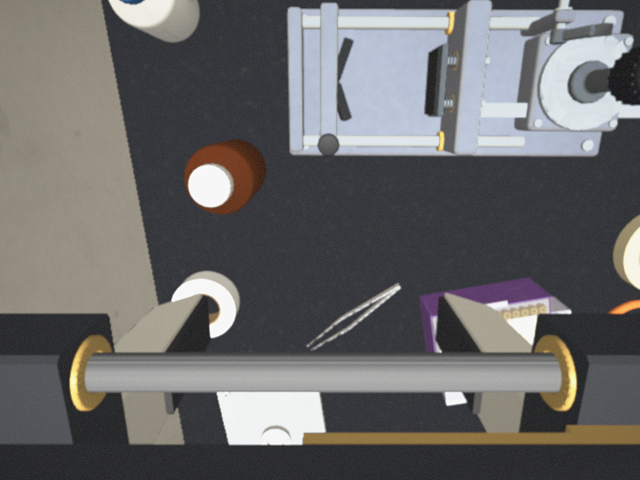

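Wrist view: the jaw is wound back (pad face about x=429), V tips at (352,40) and (349,118). Brown bottle's cap centre is (210,186), with the blue-capped one well clear.

```bash
python3 - <<'E'
from h import *
import pickle;s=pickle.load(open("w3.pkl","rb"))
def V(p):
    a=np.radians(A);d=p[:2]-O;return np.round([d[0]*np.cos(a)+d[1]*np.sin(a),-d[0]*np.sin(a)+d[1]*np.cos(a),p[2]],4)
for n,px,z in [("cap",(210,186),.115),("padtop",(437,47),.075),("padtop2",(430,115),.075),("jawfront",(455,145),.075),("jawfrontU",(472,5),.075),("Vtip",(352,40),.076),("Vtip2",(349,118),.076),("Vmid",(337,80),.076),("screw",(329,145),.092),("c-far",(289,154),.014),("c+far",(599,157),.014),("c-near",(291,9),.014),("knobaxis",(590,84),.07)]:
    p=ray("wrist",px,z,s);print(n,p.round(4),V(p))
print(proj("wrist",W(0,-.078,.014),s), proj("wrist",W(0.059,-.160,.014),s))
b=np.array([*ray("wrist",(210,186),.115,s)[:2],.0]);print(robot.observe()["qpos"])
b[2]=.20;G=go(b,-93);b[2]=.06;go(b,-93,T0=G)
E
```

```text
cap [ 0.616  -0.3104  0.115 ] [ 0.0753 -0.2153  0.115 ]
padtop [ 0.5235 -0.1273  0.075 ] [-0.0266 -0.0374  0.075 ]
padtop2 [ 0.5746 -0.1324  0.075 ] [ 0.0247 -0.0397  0.075 ]
jawfront [ 0.6001 -0.1112  0.075 ] [ 0.0491 -0.0173  0.075 ]
jawfrontU [ 0.4955 -0.1009  0.075 ] [-0.0559 -0.0124  0.075 ]
Vtip [ 0.5144 -0.1941  0.076 ] [-0.0322 -0.1045  0.076 ]
Vtip2 [ 0.5728 -0.1991  0.076 ] [ 0.0264 -0.1065  0.076 ]
Vmid [ 0.543  -0.2074  0.076 ] [-0.0029 -0.1163  0.076 ]
screw [ 0.5924 -0.2169  0.092 ] [ 0.0469 -0.1232  0.092 ]
c-far [ 0.6035 -0.256   0.014 ] [ 0.0601 -0.1617  0.014 ]
c+far [0.6255 0.0484 0.014 ] [0.0661 0.1435 0.014 ]
c-near [ 0.4763 -0.2434  0.014 ] [-0.0677 -0.1557  0.014 ]
knobaxis [ 0.5586 -0.0009  0.07  ] [0.0018 0.0907 0.07  ]
[375.65675681  88.14379805] [290.69767809 152.85785608]
[-4.41700980e-01  6.33382302e-01  8.82025685e-01  1.98492414e-04
  1.62639269e+00 -1.95282745e+00]
[ 0.61596815 -0.31039681  0.2       ] -93 row [-0.0271, 0.0984, -0.0902] [-0.0, 89.6, -0.0]
[ 0.61596815 -0.31039681  0.06      ] -93 row [0.0, 0.14, -0.0] [0.0, 0.0, -0.0]
```

Emit:
apply_moves(plan=[[-0.027, 0.098, -0.092, 0, 53, 0, -1], [-0.027, 0.098, -0.092, 0, 53, 0, -1], [-0.027, 0.098, -0.092, 0, 53, 0, -1], [-0.027, 0.098, -0.092, 0, 53, 0, -1], [-0.027, 0.098, -0.092, 0, 53, 0, -1]])

```text
time: 9.05
tool_pos: [0.6161, -0.3087, 0.201]
tool_rot: [-1.571, 0.001, -0.986]
contact_force: [-1.0, -0.2, 0.6]
opening: 0.0916
```

Emit:
apply_moves(plan=[[0, 0, 0, 0, 36.6, 0, -1], [0, 0, 0, 0, 36.6, 0, -1], [0, 0, 0, 0, 36.6, 0, -1], [0, 0, 0, 0, 36.6, 0, -1], [0, 0.03, 0, 0, 36.6, 0, -1]])

```text
time: 9.68
tool_pos: [0.6176, -0.3092, 0.1738]
tool_rot: [-1.566, -0.002, -1.62]
contact_force: [0.4, -0.4, -1.3]
opening: 0.0919
```

```bash
python3 - <<'E'
from h import *
print(robot.observe()["tool_rot"]);go(np.array([.6163,-.312,.057]),-93)
E
```

```text
[-1.56568493 -0.00245123 -1.61961786]
[ 0.6163 -0.312   0.057 ] -93 row [0.0025, 0.1168, -0.0018] [-0.3, 0.2, 0.1]
```

Emit:
apply_moves(plan=[[0.0025, 0.04, -0.001, 0, 0, 0, -1], [0.0025, 0.08, -0.001, 0, 0, 0, -1], [0.0025, 0.105, -0.001, 0, 0, 0, -1], [0.0025, 0.114, -0.001, 0, 0, 0, -1], [0.0025, 0.114, -0.001, 0, 0, 0, 1]], squeeze=15)

```text
time: 10.3
tool_pos: [0.6154, -0.312, 0.0572]
tool_rot: [-1.571, 0.0, -1.619]
contact_force: [0.4, -0.6, 1.0]
opening: 0.0855
```

Emit:
apply_moves(plan=[[0, 0, 0, 0, 0, 0, 1], [0, 0, 0, 0, 0, 0, 1], [0, 0, 0, 0, 0, 0, 1], [0, -0.005, 0, 0, 0, 0, 1], [0, -0.03, 0, 0, 0, 0, 1]])

```text
time: 10.92
tool_pos: [0.6135, -0.3119, 0.0844]
tool_rot: [-1.576, 0.003, -1.62]
contact_force: [0.2, -0.7, -3.3]
opening: 0.0593
```

Emit:
apply_moves(plan=[[0, -0.05, 0, 0, 0, 0, 1], [0, -0.1, 0, 0, 0, 0, 1], [0, -0.1, 0, 0, 0, 0, 1], [0, -0.1, 0, 0, 0, 0, 1], [0, -0.1, 0, 0, 0, 0, 1]])

```text
time: 11.55
tool_pos: [0.6142, -0.3123, 0.1839]
tool_rot: [-1.575, 0.003, -1.62]
contact_force: [0.1, 0.1, -3.6]
opening: 0.0589
```

```bash
python3 - <<'E'
from h import *
print(robot.observe()["tool_pos"],robot.observe()["tool_rot"])
G=go(W(0,-.077,.187),-93);go(W(0,-.077,.073),-93,T0=G)
E
```

```text
[ 0.6142138  -0.31230528  0.18392379] [-1.57504195  0.00254861 -1.6199966 ]
[ 0.54797013 -0.16829447  0.187     ] -93 row [-0.1406, -0.0024, -0.0733] [0.2, 0.2, -0.1]
[ 0.54797013 -0.16829447  0.073     ] -93 row [0.0, 0.114, 0.0] [0.0, 0.0, -0.0]
```

Emit:
apply_moves(plan=[[-0.035, 0, -0.018, 0, 0, 0, 1], [-0.085, 0, -0.044, 0, 0, 0, 1], [-0.125, 0, -0.065, 0, 0, 0, 1], [-0.1406, 0, -0.0733, 0, 0, 0, 1], [-0.1406, 0, -0.0733, 0, 0, 0, 1]])

```text
time: 12.18
tool_pos: [0.5487, -0.1682, 0.1862]
tool_rot: [-1.572, 0.0, -1.619]
contact_force: [0.2, -0.5, -3.3]
opening: 0.0594
```

Emit:
apply_moves(plan=[[0, 0, 0, 0, 0, 0, 1], [0, 0.02, 0, 0, 0, 0, 1], [0, 0.04, 0, 0, 0, 0, 1], [0, 0.04, 0, 0, 0, 0, 1], [0, 0.04, 0, 0, 0, 0, 1]])

```text
time: 12.8
tool_pos: [0.5495, -0.1698, 0.1471]
tool_rot: [-1.57, -0.0, -1.621]
contact_force: [-0.1, 0.4, -3.0]
opening: 0.0593
```

```bash
python3 - <<'E'
from h import *
s=robot.observe();print(s["tool_pos"],s["tool_rot"],s["contact_force"])
G=go(W(0,-.077,.073),-93)
crop(cams.read_camera("scene"),340,180,500,300,5,"pics/s4.png")
E
```

```text
[ 0.54953443 -0.16978431  0.14714523] [-1.56993679e+00 -3.82565456e-04 -1.62070284e+00] [-0.13249277  0.42862491 -3.03364802]
[ 0.54797013 -0.16829447  0.073     ] -93 row [-0.0014, 0.0741, -0.0017] [-0.0, 0.1, 0.0]
```

View pics/s4.png

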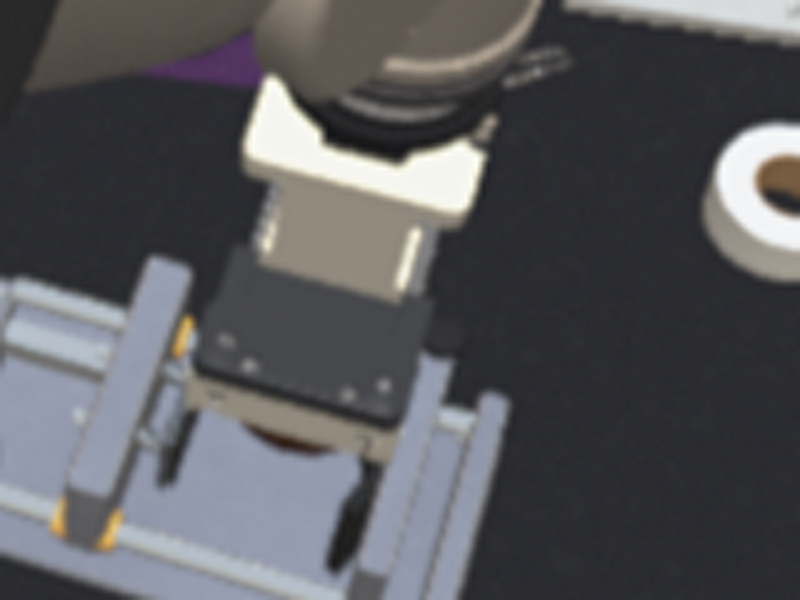

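Scene crop: the bottle hangs between the pad (x≈175) and the V (x≈350), roughly centred. Lowering.

Emit:
apply_moves(plan=[[-0.001, 0.02, -0.001, 0, 0, 0, 1], [-0.001, 0.04, -0.001, 0, 0, 0, 1], [-0.001, 0.055, -0.001, 0, 0, 0, 1], [-0.001, 0.065, -0.001, 0, 0, 0, 1], [-0.001, 0.069, -0.001, 0, 0, 0, 1]])

```text
time: 13.48
tool_pos: [0.5481, -0.1679, 0.0775]
tool_rot: [-1.571, 0.0, -1.62]
contact_force: [-0.0, -0.3, -3.5]
opening: 0.0595
```

Emit:
apply_moves(plan=[[0, 0.001, 0, 0, 0, 0, 1], [0, 0.002, 0, 0, 0, 0, 1], [0, 0.003, 0, 0, 0, 0, 1], [0, 0.004, 0, 0, 0, 0, 1], [0, 0.005, 0, 0, 0, 0, 1]])

```text
time: 14.1
tool_pos: [0.5481, -0.1678, 0.0727]
tool_rot: [-1.571, 0.0, -1.62]
contact_force: [-1.0, 0.5, -3.8]
opening: 0.0593
```

Emit:
apply_moves(plan=[[0, 0.0005, 0, 0, 0, 0, 1], [0, 0.001, 0, 0, 0, 0, 1], [0, 0.0015, 0, 0, 0, 0, 1], [0, 0.002, 0, 0, 0, 0, 1], [0, 0.002, 0, 0, 0, 0, 1]])

```text
time: 14.72
tool_pos: [0.5482, -0.1679, 0.0717]
tool_rot: [-1.57, -0.0, -1.62]
contact_force: [-2.8, 0.8, 6.1]
opening: 0.0594
```

Emit:
apply_moves(plan=[[0, 0, 0, 0, 0, 0, 0], [0, 0, 0, 0, 0, 0, -1], [0, 0, 0, 0, 0, 0, -1], [0, 0, 0, 0, 0, 0, -1], [0, -0.02, 0, 0, 0, 0, -1]])

```text
time: 15.35
tool_pos: [0.547, -0.1674, 0.0895]
tool_rot: [-1.574, 0.001, -1.62]
contact_force: [0.1, -0.3, -0.8]
opening: 0.0907
```

Emit:
apply_moves(plan=[[0, -0.03, 0, 0, 0, 0, -1], [0, -0.08, 0, 0, 0, 0, -1], [0, -0.11, 0, 0, 0, 0, -1], [0, -0.11, 0, 0, 0, 0, -1], [0, -0.11, 0, 0, 0, 0, -1]])

```text
time: 15.98
tool_pos: [0.5475, -0.1676, 0.1997]
tool_rot: [-1.572, 0.001, -1.62]
contact_force: [-0.7, 0.8, -0.7]
opening: 0.0917
```

```bash
python3 - <<'E'
from h import *
s=robot.observe();print(s["tool_pos"],s["tool_rot"],s["contact_force"])
G=go(W(-.074,.002,.19),-93);G=go(W(-.074,.002,.110),-93,T0=G);go(W(-.074,.054,.110),-93,T0=G)
E
```

```text
[ 0.54747792 -0.16757828  0.19967028] [-1.57230205e+00  6.83189055e-04 -1.61992318e+00] [-0.71925862  0.7944677  -0.74302825]
[ 0.47820609 -0.08552988  0.19      ] -93 row [-0.0785, 0.0098, -0.0732] [0.1, 0.2, -0.0]
[ 0.47820609 -0.08552988  0.11      ] -93 row [0.0, 0.08, -0.0] [0.0, 0.0, -0.0]
[ 0.48092756 -0.03360114  0.11      ] -93 row [-0.052, 0.0, 0.0] [0.0, 0.0, -0.0]
```

Emit:
apply_moves(plan=[[-0.0785, 0.0098, -0.0732, 0, 0, 0, 1], [-0.0785, 0.0098, -0.0732, 0, 0, 0, 1], [-0.0785, 0.03, -0.0732, 0, 0, 0, 1], [-0.0785, 0.07, -0.0732, 0, 0, 0, 1], [-0.0785, 0.09, -0.0732, 0, 0, 0, 1]])

```text
time: 16.6
tool_pos: [0.4768, -0.0851, 0.1076]
tool_rot: [-1.576, 0.002, -1.62]
contact_force: [0.3, 0.3, 0.3]
opening: 0.0463
```

Emit:
apply_moves(plan=[[0, 0, 0, 0, 0, 0, 1], [-0.015, 0, 0, 0, 0, 0, 1], [-0.03, 0, 0, 0, 0, 0, 1], [-0.042, 0, 0, 0, 0, 0, 1], [-0.052, 0, 0, 0, 0, 0, 1]])

```text
time: 17.23
tool_pos: [0.4813, -0.0335, 0.113]
tool_rot: [-1.569, -0.002, -1.618]
contact_force: [-5.4, -3.0, 12.8]
opening: 0.0154
```

Emit:
apply_moves(plan=[[0, 0, 0, 0, 0, 0, 1], [0.025, 0, 0, 0, 0, 0, 1], [0.03, -0.05, 0, 0, 0, 0, 0], [0.03, -0.1, 0, 0, 0, 0, -0.4], [0.03, -0.1, 0, 0, 0, 0, -0.4]])

```text
time: 17.85
tool_pos: [0.4821, -0.0635, 0.2151]
tool_rot: [-1.561, -0.002, -1.619]
contact_force: [0.9, -0.6, -0.4]
opening: 0.0409
```

```bash
python3 - <<'E'
from h import *
s=robot.observe();print(s["tool_pos"],s["tool_rot"],s["contact_force"])
cv2.imwrite("pics/t5.png",cams.read_camera("top"))
crop(cams.read_camera("scene"),285,200,445,320,5,"pics/s5.png")
G=go([.558,.003,.21],-93)
E
```

```text
[ 0.48205773 -0.06347559  0.21510935] [-1.5614692  -0.00202648 -1.61909264] [ 0.85520943 -0.58736504 -0.35065489]
[0.558, 0.003, 0.21] -93 row [-0.0697, 0.0013, 0.0749] [-0.1, 0.2, 0.0]
```

View pics/s5.png

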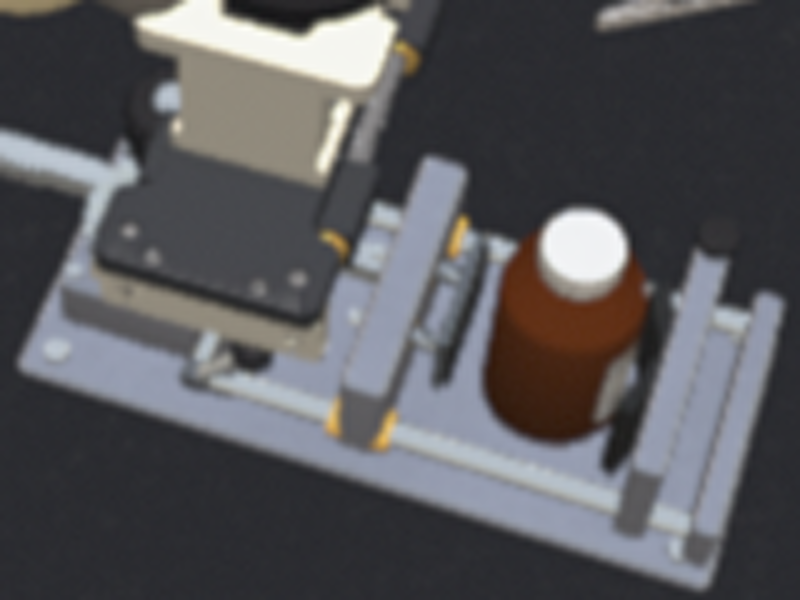

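Scene crop: the bottle stands upright between pad and V. The ball at about (335,271) still seems to be on the -y side; the fingers weren't fully closed when I pushed. I'll check by projection.

```bash
python3 - <<'E'
from h import *
print(proj("scene",W(-.074,.035,.104)),proj("scene",W(-.074,.084,.103)),proj("scene",W(-.074,.059,.112)))
print(robot.observe()["opening"])
G=go(W(-.074,.000,.19),-93);G=go(W(-.074,.000,.108),-93,T0=G);go(W(-.074,.056,.108),-93,T0=G)
E
```

```text
[334.79015417 270.45251052] [311.1007762  263.64131286] [323.10729379 264.91625219]
0.048821580271657304
[ 0.47810141 -0.08752714  0.19      ] -93 row [0.0246, 0.0212, -0.0006] [-0.1, 0.2, 0.0]
[ 0.47810141 -0.08752714  0.108     ] -93 row [0.0, 0.082, -0.0] [0.0, 0.0, -0.0]
[ 0.48103223 -0.03160389  0.108     ] -93 row [-0.056, 0.0, -0.0] [0.0, 0.0, -0.0]
```

Emit:
apply_moves(plan=[[0.0246, 0, 0, 0, 0, 0, 1], [0.0246, 0, 0, 0, 0, 0, 1], [0.0246, 0, 0, 0, 0, 0, 1], [0.0246, 0, 0, 0, 0, 0, 1], [0.0246, 0.02, 0, 0, 0, 0, 1]])

```text
time: 18.58
tool_pos: [0.4795, -0.0881, 0.1915]
tool_rot: [-1.568, -0.001, -1.619]
contact_force: [-0.2, -1.1, -0.5]
opening: 0.0083
```

Emit:
apply_moves(plan=[[0, 0.03, 0, 0, 0, 0, 1], [0, 0.06, 0, 0, 0, 0, 1], [0, 0.082, 0, 0, 0, 0, 1], [0, 0.082, 0, 0, 0, 0, 1], [0, 0.082, 0, 0, 0, 0, 1]])

```text
time: 19.2
tool_pos: [0.4792, -0.0883, 0.1095]
tool_rot: [-1.57, -0.0, -1.62]
contact_force: [0.0, 0.0, -0.5]
opening: 0.0005
```

Emit:
apply_moves(plan=[[-0.012, 0, 0, 0, 0, 0, 1], [-0.024, 0, 0, 0, 0, 0, 1], [-0.036, 0, 0, 0, 0, 0, 1], [-0.047, 0, 0, 0, 0, 0, 1], [-0.057, 0, 0, 0, 0, 0, 1]])

```text
time: 19.82
tool_pos: [0.4814, -0.0305, 0.1087]
tool_rot: [-1.571, 0.0, -1.619]
contact_force: [0.1, -0.8, 0.2]
opening: 0.0007
```

Emit:
apply_moves(plan=[[0, 0, 0, 0, 0, 0, 1], [0.025, 0, 0, 0, 0, 0, 1], [0.03, -0.05, 0, 0, 0, 0, 1], [0.03, -0.1, 0, 0, 0, 0, 1], [0.03, -0.1, 0, 0, 0, 0, -0.4]])

```text
time: 20.45
tool_pos: [0.482, -0.0624, 0.2123]
tool_rot: [-1.563, -0.002, -1.621]
contact_force: [0.8, -0.2, 0.2]
opening: 0.0064
```

```bash
python3 - <<'E'
from h import *
s=robot.observe();print(s["tool_pos"],s["tool_rot"],s["contact_force"])
im=cams.read_camera("scene")
A1=im[240:300,290:350]
cv2.imwrite("pics/s6.png",cv2.resize(A1,None,fx=8,fy=8,interpolation=2))
G=go([.558,.003,.21],-93)
E
```

```text
[ 0.48197635 -0.06244775  0.21230657] [-1.56285017 -0.00194782 -1.62051331] [ 0.76152143 -0.15860371  0.15534648]
[0.558, 0.003, 0.21] -93 row [-0.0687, 0.0002, 0.074] [-0.2, 0.2, 0.0]
```

View pics/s6.png

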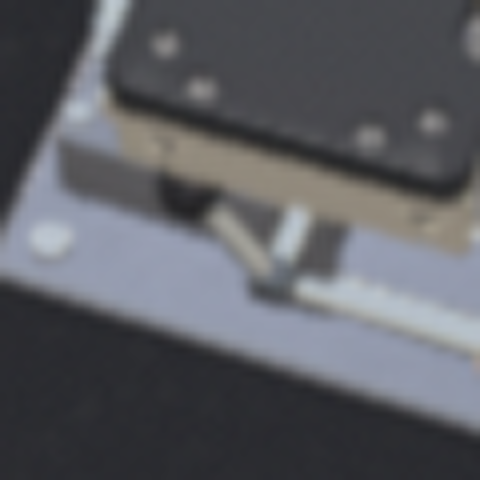

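The ball is now at about (314,264), on the +y side, so the pawl is down. Grasp the knob.

Emit:
apply_moves(plan=[[-0.0687, 0, 0.074, 0, 0, 0, -0.4], [-0.0687, 0, 0.074, 0, 0, 0, -0.4], [-0.0687, 0, 0.074, 0, 0, 0, -0.4], [-0.0687, 0, 0.074, 0, 0, 0, -0.4], [-0.0687, 0.02, 0.074, 0, 0, 0, -0.4]])

```text
time: 21.12
tool_pos: [0.5571, 0.0026, 0.1892]
tool_rot: [-1.569, -0.0, -1.621]
contact_force: [0.3, 0.3, -0.2]
opening: 0.0596
```

```bash
python3 - <<'E'
from h import *
s=robot.observe();print(s["tool_pos"],s["tool_rot"],s["opening"],s["torque"])
G=go([.558,.0032,.123],-93)
E
```

```text
[0.55709056 0.00259978 0.1891915 ] [-1.56895206e+00 -3.56149066e-04 -1.62088655e+00] 0.059556712403446434 [-0.07451222  0.00760439  0.02196048]
[0.558, 0.0032, 0.123] -93 row [-0.0007, 0.0662, 0.0008] [-0.1, 0.1, 0.0]
```

Emit:
apply_moves(plan=[[-0.0007, 0.03, 0.001, 0, 0, 0, -0.4], [-0.0007, 0.055, 0.001, 0, 0, 0, -0.4], [-0.0007, 0.064, 0.001, 0, 0, 0, -0.4], [-0.0007, 0.064, 0.001, 0, 0, 0, 1], [-0.0007, 0.064, 0.001, 0, 0, 0, 1]], squeeze=25)

```text
time: 21.75
tool_pos: [0.5588, 0.0039, 0.1258]
tool_rot: [-1.569, -0.0, -1.62]
contact_force: [0.9, -0.8, 0.2]
opening: 0.0489
```

Emit:
apply_moves(plan=[[0, 0, 0, 0, 0, 0, 1], [0, 0, 0, 0, 0, 0, 1], [0, 0, 0, 0, 0, 0, 1], [0, 0, 0, 0, 0, 0, 1], [0, 0, 0, 0, 0, 0, 1]])

```text
time: 22.38
tool_pos: [0.558, 0.0041, 0.1256]
tool_rot: [-1.571, -0.0, -1.62]
contact_force: [-4.1, -0.9, 5.8]
opening: 0.0371
```

```bash
cat >st.py <<'E'
from h import *
s=robot.observe();print(s["tool_pos"].round(4),s["tool_rot"].round(4),round(s["opening"],4),s["contact_force"].round(2),s["torque"].round(4),s["joint_efforts"][5])
E
python3 st.py
```

```text
[0.558  0.0041 0.1256] [-1.5708e+00 -2.0000e-04 -1.6197e+00] 0.0371 [-4.08 -0.94  5.79] [-0.1405  0.7844  0.0067] 0.0005122152651892975
```

Emit:
apply_moves(plan=[[0.0005, 0, -0.0005, 0, 7, 0, 1], [0.0005, 0, -0.0005, 0, 14, 0, 1], [0.0005, 0, -0.0005, 0, 21, 0, 1], [0.0005, 0, -0.0005, 0, 27, 0, 1], [0.0005, 0, -0.0005, 0, 27, 0, 1]])

```text
time: 23.0
tool_pos: [0.5584, 0.0039, 0.1256]
tool_rot: [-1.569, 0.001, -2.09]
contact_force: [-1.1, 1.2, 5.7]
opening: 0.0375
```

```bash
python3 st.py
```

```text
[0.5584 0.0039 0.1256] [-1.5692e+00  1.2000e-03 -2.0902e+00] 0.0375 [-1.06  1.22  5.73] [ 0.2256  0.3921 -0.0076] 0.5666555464267731
```

Emit:
apply_moves(plan=[[0, 0, 0, 0, 4, 0, 1], [0, 0, 0, 0, 8, 0, 1], [0, 0, 0, 0, 12, 0, 1], [0, 0, 0, 0, 16, 0, 1], [0, 0, 0, 0, 16, 0, 1]])

```text
time: 23.62
tool_pos: [0.5586, 0.0038, 0.1256]
tool_rot: [-1.569, 0.002, -2.368]
contact_force: [-0.3, 1.0, 5.1]
opening: 0.0375
```

```bash
python3 st.py
```

```text
[0.5586 0.0038 0.1256] [-1.5691e+00  1.8000e-03 -2.3685e+00] 0.0375 [-0.27  0.98  5.05] [0.2143 0.2118 0.0167] 0.31317475251853466
```

```bash
cat >st.py <<'E'
from h import *
L=[]
for i in range(8):
    cams.read_camera("wrist");s=robot.observe();L.append([*s["torque"],s["joint_efforts"][5],*s["contact_force"]])
L=np.array(L);print(s["time"],s["tool_rot"].round(4),round(s["opening"],4),L.mean(0).round(3),"sd tz",L[:,2].std().round(3),L[:,3].round(3))
E
python3 st.py
```

```text
24.025 [-1.5691e+00  1.8000e-03 -2.3678e+00] 0.0377 [0.13  0.24  0.009 0.028 0.339 0.713 5.313] sd tz 0.02 [0.093 0.033 0.019 0.016 0.016 0.016 0.016 0.016]
```

Emit:
apply_moves(plan=[[0, 0, 0, 0, 4, 0, 1], [0, 0, 0, 0, 8, 0, 1], [0, 0, 0, 0, 12, 0, 1], [0, 0, 0, 0, 16, 0, 1], [0, 0, 0, 0, 18, 0, 1]])

```text
time: 24.65
tool_pos: [0.5587, 0.0036, 0.1256]
tool_rot: [-1.569, 0.002, -2.684]
contact_force: [1.2, -0.7, 5.1]
opening: 0.0371
```

```bash
python3 st.py
```

```text
25.05 [-1.5693e+00  2.4000e-03 -2.6822e+00] 0.0374 [ 0.007  0.091  0.03   0.082  1.299 -0.623  5.464] sd tz 0.032 [0.025 0.294 0.117 0.057 0.042 0.039 0.039 0.039]
```

Emit:
apply_moves(plan=[[0, 0, 0, 0, 4, 0, 1], [0, 0, 0, 0, 8, 0, 1], [0, 0, 0, 0, 12, 0, 1], [0, 0, 0, 0, 16, 0, 1], [0, 0, 0, 0, 18, 0, 1]])

```text
time: 25.68
tool_pos: [0.5589, 0.0032, 0.1256]
tool_rot: [-1.569, 0.003, -2.998]
contact_force: [1.0, -2.0, 5.2]
opening: 0.0376
```

```bash
python3 st.py
```

```text
26.075 [-1.5695e+00  2.8000e-03 -2.9962e+00] 0.0374 [-0.175  0.043  0.147  0.203  1.336 -1.631  5.092] sd tz 0.038 [0.147 0.415 0.239 0.179 0.164 0.161 0.161 0.161]
```

The effort stepped 0.016 → 0.039 → 0.161 N·m, about 9 N, so the pad is in by roughly 4.5 mm. I'll turn a little further to make sure the nose drops, then ease back on to the tooth.

Emit:
apply_moves(plan=[[0, 0, 0, 0, 1.5, 0, 1], [0, 0, 0, 0, 3, 0, 1], [0, 0, 0, 0, 3, 0, 1], [0, 0, 0, 0, 3, 0, 1], [0, 0, 0, 0, 3, 0, 1]])

```text
time: 26.7
tool_pos: [0.5589, 0.0032, 0.1256]
tool_rot: [-1.57, 0.003, -3.048]
contact_force: [1.0, -1.5, 5.1]
opening: 0.0375
```

```bash
python3 st.py
```

```text
27.1 [-1.5696e+00  3.0000e-03 -3.0485e+00] 0.0376 [-0.225  0.029  0.185  0.183  1.233 -1.774  5.133] sd tz 0.031 [0.183 0.183 0.183 0.183 0.183 0.183 0.183 0.183]
```

Emit:
apply_moves(plan=[[0, 0, 0, 0, -1.5, 0, 1], [0, 0, 0, 0, -3, 0, 1], [0, 0, 0, 0, -4.5, 0, 1], [0, 0, 0, 0, -5, 0, 1], [0, 0, 0, 0, -5, 0, 1]])

```text
time: 27.72
tool_pos: [0.5588, 0.0033, 0.1256]
tool_rot: [-1.569, 0.003, -2.961]
contact_force: [1.6, -2.0, 5.8]
opening: 0.0375
```

```bash
python3 st.py
```

```text
28.125 [-1.5695e+00  2.8000e-03 -2.9612e+00] 0.0375 [-0.159  0.045  0.188  0.188  1.559 -1.583  5.559] sd tz 0.022 [0.181 0.188 0.19  0.19  0.19  0.19  0.19  0.19 ]
```

Emit:
apply_moves(plan=[[0, 0, 0, 0, -1, 0, 1], [0, 0, 0, 0, -2, 0, 1], [0, 0, 0, 0, -2, 0, 1], [0, 0, 0, 0, -2, 0, 1], [0, 0, 0, 0, -2, 0, 1]])

```text
time: 28.75
tool_pos: [0.5588, 0.0033, 0.1256]
tool_rot: [-1.569, 0.003, -2.926]
contact_force: [1.6, -1.3, 6.2]
opening: 0.0372
```

```bash
python3 st.py
```

```text
29.15 [-1.5694e+00  2.8000e-03 -2.9263e+00] 0.0374 [-0.14   0.055  0.192  0.181  1.32  -1.4    5.494] sd tz 0.028 [0.181 0.181 0.181 0.181 0.181 0.181 0.181 0.181]
```

Backing off 7° barely changed the torque reading, which doesn't fit. I'll look.

```bash
python3 - <<'E'
from h import *
im=cams.read_camera("scene");cv2.imwrite("pics/s7f.png",im)
crop(im,290,200,450,320,5,"pics/s7.png")
print(robot.observe()["qpos"])
E
```

```text
[-1.31003387e-01  5.12381356e-01  1.58633469e+00 -3.90493994e-04
  1.03974408e+00  1.22469556e+00]
```

View pics/s7.png

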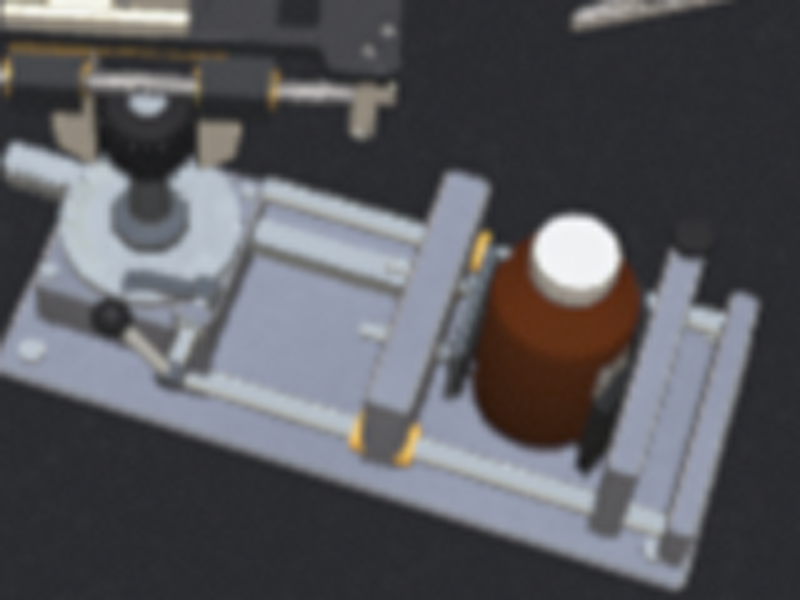

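```bash
python3 - <<'E'
from h import *
def V(p):
    a=np.radians(A);d=p[:2]-O;return np.round([d[0]*np.cos(a)+d[1]*np.sin(a),-d[0]*np.sin(a)+d[1]*np.cos(a),p[2]],4)
for px in [(378.2,234),(387.6,237)]: print(V(ray("scene",px,.075)))
# automatic shift of jaw far-top region between s5 and s7
a=cv2.imread("pics/s5.png");b=cv2.imread("pics/s7.png")
t=a[145:300,400:475]
r=cv2.matchTemplate(b,t,cv2.TM_CCOEFF_NORMED);_,m,_,l=cv2.minMaxLoc(r)
sh=np.array([(l[0]-400)/5+5,(l[1]-145)/5]);print("jaw shift px",sh,m)
p0=np.array([378.2,234]);print(V(ray("scene",p0+sh,.075))-V(ray("scene",p0,.075)))
t=a[205:310,535:635];r=cv2.matchTemplate(b,t,cv2.TM_CCOEFF_NORMED);_,m,_,l=cv2.minMaxLoc(r)
sh=np.array([(l[0]-535)/5+5,(l[1]-205)/5]);p0=np.array([401,249.]);print("cap shift",sh,m,V(ray("scene",p0,.129)),V(ray("scene",p0+sh,.129))-V(ray("scene",p0,.129)))
E
```

```text
[ 0.0549 -0.0188  0.075 ]
[ 0.054  -0.0395  0.075 ]
jaw shift px [9.4 2.6] 0.9433017373085022
[ 0.0001 -0.0204  0.    ]
cap shift [3.6 1.2] 0.998607873916626 [-0.0007 -0.0752  0.129 ] [-0.0004 -0.0073  0.    ]
```

Jaw travel since the pawl was dropped is about 20.4 mm and the bottle moved 7 mm into the V. Contact is real, but I can't tell whether this tooth has engaged. I'll grip harder, turn past it and re-measure.

Emit:
apply_moves(plan=[[0, 0, 0, 0, 0, 0, 1], [0, 0, 0, 0, 2, 0, 1], [0, 0, 0, 0, 4, 0, 1], [0, 0, 0, 0, 6, 0, 1], [0, 0, 0, 0, 6, 0, 1]], squeeze=40)

```text
time: 29.82
tool_pos: [0.5588, 0.0032, 0.1256]
tool_rot: [-1.57, 0.003, -3.031]
contact_force: [1.8, -1.8, 4.7]
opening: 0.0374
```

```bash
cat >jaw.py <<'E'
from h import *
def V(p):
    a=np.radians(A);d=p[:2]-O;return np.array([d[0]*np.cos(a)+d[1]*np.sin(a),-d[0]*np.sin(a)+d[1]*np.cos(a)])
a=cv2.imread("pics/s5.png")
im=cams.read_camera("scene");b=cv2.resize(im[200:320,290:450],None,fx=5,fy=5,interpolation=2)
for (x0,y0,x1,y1),z,n in [((400,145,475,300),.075,"jaw"),((345,300,440,450),.06,"jawnear"),((535,205,635,310),.129,"cap"),((690,220,780,400),.06,"fixedplate")]:
    r=cv2.matchTemplate(b,a[y0:y1,x0:x1],cv2.TM_CCOEFF_NORMED);_,m,_,l=cv2.minMaxLoc(r)
    # subpixel
    x,y=l
    f=lambda q,i:0 if not(0<i<len(q)-1) else .5*(q[i-1]-q[i+1])/(q[i-1]-2*q[i]+q[i+1])
    sh=np.array([(x+f(r[y],x)-x0)/5+5,(y+f(r[:,x],y)-y0)/5])
    p0=np.array([285+(x0+x1)/10,200+(y0+y1)/10]);print(n,sh.round(2),m.round(3),((V(ray("scene",p0+sh,z))-V(ray("scene",p0,z)))*1000).round(2))
E
python3 st.py; python3 jaw.py
```

```text
30.225 [-1.5696e+00  2.9000e-03 -3.0310e+00] 0.0371 [-0.206  0.038  0.187  0.18   1.659 -1.498  5.337] sd tz 0.042 [0.212 0.182 0.175 0.174 0.174 0.174 0.174 0.174]Traceback (most recent call last):
  File "jaw.py", line 12, in <module>
    p0=np.array([285+(x0+x1)/10,200+(y0+y1)/10]);print(n,sh.round(2),m.round(3),((V(ray("scene",p0+sh,z))-V(ray("scene",p0,z)))*1000).round(2))
                                                                     ^^^^^^^
AttributeError: 'float' object has no attribute 'round'
```

Emit:
apply_moves(plan=[[0, 0, 0, 0, 2, 0, 1], [0, 0, 0, 0, 2, 0, 1], [0, 0, 0, 0, 2, 0, -0.4], [0, 0, 0, 0, 2, 0, -0.4], [0, 0, 0, 0, 2, 0, -0.4]])

```text
time: 30.9
tool_pos: [0.5574, 0.0038, 0.1244]
tool_rot: [-1.571, -0.001, -3.068]
contact_force: [0.3, 0.1, -0.6]
opening: 0.0618
```

```bash
sed -i 's/m.round(3)/round(m,3)/' jaw.py; python3 jaw.py; python3 st.py
```

```text
jaw [9.24 2.73] 0.947 [ -0.26 -19.92]
jawnear [9.27 3.08] 0.909 [ -0.73 -19.79]
cap [3.54 1.17] 0.999 [-0.38 -7.09]
fixedplate [-0.  0.] 1.0 [-0.  0.]
31.35 [-1.5709  0.     -3.0685] 0.0639 [-0.051  0.168 -0.015 -0.003  0.095  0.347 -0.129] sd tz 0.025 [-0.006 -0.004 -0.003 -0.002 -0.002 -0.001 -0.001 -0.001]
```

Released, the jaw holds at about 19.9 mm (it would have run back to about 16 mm if this tooth had missed). To get the clamping force at this seat I'll re-grip, turn 3° past the seat and read the torque.

Emit:
apply_moves(plan=[[0, 0, 0, 0, 0, 0, 1], [0, 0, 0, 0, 0, 0, 1], [0, 0, 0, 0, 0, 0, 1], [0, 0, 0, 0, 0, 0, 1], [0, 0, 0, 0, 0, 0, 1]], squeeze=25)

```text
time: 31.98
tool_pos: [0.5578, 0.0032, 0.1248]
tool_rot: [-1.57, 0.0, -3.069]
contact_force: [-0.7, -3.8, -0.2]
opening: 0.0374
```

```bash
python3 st.py
```

```text
32.375 [-1.5701e+00  1.0000e-04 -3.0687e+00] 0.0376 [-0.808  0.162 -0.042 -0.024  0.164 -5.297  0.076] sd tz 0.02 [-0.017 -0.019 -0.021 -0.026 -0.027 -0.027 -0.027 -0.027]
```

Emit:
apply_moves(plan=[[0, 0, 0, 0, 1, 0, 1], [0, 0, 0, 0, 2, 0, 1], [0, 0, 0, 0, 3, 0, 1], [0, 0, 0, 0, 3, 0, 1], [0, 0, 0, 0, 3, 0, 1]])

```text
time: 33.0
tool_pos: [0.5578, 0.0032, 0.1248]
tool_rot: [-1.57, 0.0, -3.121]
contact_force: [-0.1, -4.9, -0.6]
opening: 0.0377
```

```bash
python3 st.py
```

```text
33.4 [-1.5700e+00  2.0000e-04 -3.1206e+00] 0.0377 [-0.81   0.152  0.139  0.149 -0.029 -5.65  -0.088] sd tz 0.028 [0.15  0.149 0.149 0.149 0.149 0.149 0.149 0.149]
```

Emit:
apply_moves(plan=[[0, 0, 0, 0, 1, 0, 1], [0, 0, 0, 0, 2, 0, 1], [0, 0, 0, 0, 3, 0, 1], [0, 0, 0, 0, 3, 0, 1], [0, 0, 0, 0, 3, 0, 1]])

```text
time: 34.02
tool_pos: [0.5578, 0.0032, 0.1248]
tool_rot: [-1.57, 0.0, 3.11]
contact_force: [-0.1, -5.7, -0.3]
opening: 0.0378
```

```bash
python3 st.py; python3 jaw.py
```

```text
34.425 [-1.5700e+00  3.0000e-04  3.1103e+00] 0.0371 [-0.803  0.167  0.161  0.171  0.239 -5.611 -0.275] sd tz 0.025 [0.171 0.171 0.171 0.171 0.171 0.171 0.171 0.171]
jaw [10.01  2.78] 0.917 [  0.15 -21.46]
jawnear [9.93 3.33] 0.859 [ -0.84 -21.2 ]
cap [3.56 1.19] 0.999 [-0.39 -7.14]
fixedplate [-0.  0.] 1.0 [-0.  0.]
```

At the seat the torque extrapolates to 0.127 N·m. Less drag that is about 6.4 N, or about 3.0 mm of pad travel. The next click would give about 8 mm and 14 N, so this tooth is nearest to a third (4.7 mm). I'll ease back to the seat, release and rise.

Emit:
apply_moves(plan=[[0, 0, 0, 0, -3, 0, 1], [0, 0, 0, 0, -6, 0, 1], [0, 0, 0, 0, -6, 0, -0.3], [0, 0, 0, 0, -6, 0, -0.4], [0, 0, 0, 0, -6, 0, -0.4]])

```text
time: 35.1
tool_pos: [0.5577, 0.0041, 0.1247]
tool_rot: [-1.571, 0.0, -3.069]
contact_force: [0.6, -0.3, -1.8]
opening: 0.062
```

Emit:
apply_moves(plan=[[0, 0, 0, 0, 0, 0, -0.4], [0, -0.04, 0, 0, 0, 0, -0.4], [0, -0.1, 0, 0, 0, 0, -0.4], [0, -0.15, 0, 0, 0, 0, -0.4], [0, -0.15, 0, 0, 0, 0, -0.4]])

```text
time: 35.72
tool_pos: [0.5596, 0.0037, 0.2793]
tool_rot: [-1.569, 0.009, -3.068]
contact_force: [-0.1, -0.4, -1.1]
opening: 0.0639
```

```bash
python3 jaw.py; python3 st.py; python3 - <<'E'
from h import *
crop(cams.read_camera("scene"),290,200,450,320,5,"pics/s9.png")
E
```

```text
jaw [9.23 2.73] 0.947 [ -0.25 -19.91]
jawnear [9.27 3.08] 0.909 [ -0.73 -19.79]
cap [3.54 1.18] 0.999 [-0.38 -7.09]
fixedplate [-0. -0.] 1.0 [0. 0.]
36.175 [-1.5713e+00 -1.6000e-03 -3.0686e+00] 0.0644 [-0.055  0.159 -0.01   0.001  0.223  0.008 -0.431] sd tz 0.034 [0.002 0.001 0.001 0.001 0.    0.    0.    0.   ]
```

View pics/s9.png

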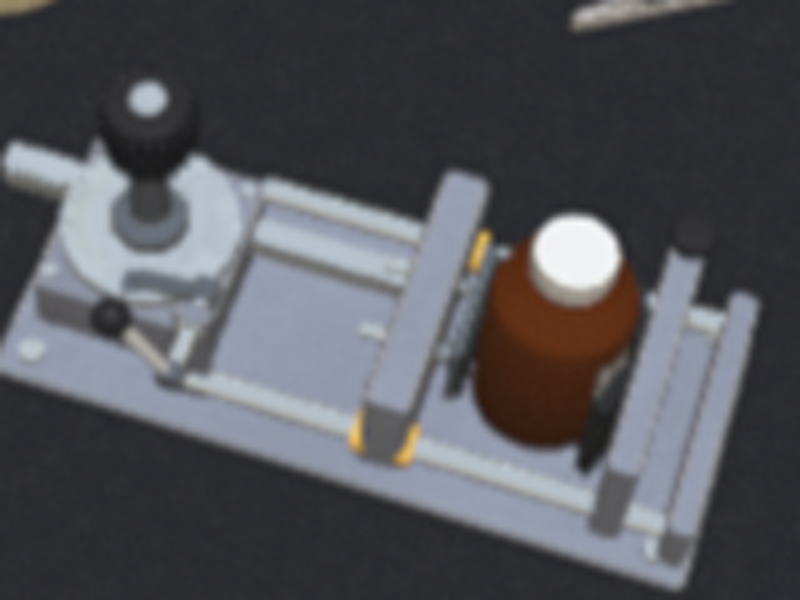

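The final view shows the pawl down (ball at (110,315)) and the bottle upright between pad and V (cap at (575,250)). The jaw hasn't moved since release, and the gripper is clear.

```bash
python3 -c "
from cell import robot
print(robot.hand_in())"
```

```text
the job is handed in; nothing more can be done
None
```

The brown 60 mm bottle is clamped upright in the vice, held by the pawl alone, and the job was handed in at about 36 s. I threw the pawl off, wound the jaw back, stood the bottle between pad and V, dropped the pawl again and wound in click by click. I never touched the two smaller bottles or the red look-alike.

**Last checks:**
- **Holding:** after I let go of the knob, the jaw's measured place stayed the same (19.9 mm of travel in both readings). The ball shows the pawl down, and the arm was clear with no load on it.
- **Grip on the bottle:** the torque test at this tooth gives about 6.4 N, or about 3 mm of pad travel. That is within the snug range. The next click would have given about 8 mm and 14 N, further from the third of travel (4.7 mm) asked for.

**What went wrong or disagreed:**
- **First attempt to drop the pawl:** it failed because the fingers were not fully closed. It briefly pushed up on the tool with about 13 N, and the second attempt worked.
- **Unexplained torque:** while backing off the knob, the torque stayed near 0.18 N·m where I expected a drop. I could not explain it. I re-gripped and measured again; that gave the 6.4 N figure and a slope matching the pad's stated spring.
- **Knob angle:** the angle from the hand and the jaw's travel in the pictures differed by up to about 0.09 rad, probably from slip in the grip.

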